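# Put the buildings back on the model railway layout

## Task

The four model buildings were taken off their foundations to clean the model railway layout. Put each one back, upright, on the foundation plinth whose dark footprint matches it in shape and size, centred on the footprint and square with it (either way round will do). The models are delicate: set them down gently, do not drop them or tip them over, and leave the green lorry and the blue locomotive where they stand.

Things in the scene. Friction and masses are not known exactly. Their poses are not given: they have to be found in the camera images.
- warehouse: Red-brick model warehouse, dark grey gable roof, both ends alike. Loose; origin: centre of underside, z up. Walls 92 (x) by 54 mm (y); eaves, its widest part, 96 by 58 mm, a vertical edge 32 to 36 mm up; ridge along x, 58 mm up. Grip across y at walls and eaves. About 100 g. Starts on the layout board (top at z = 0.030), in the row nearer the robot.
- house: Small timber and cream plaster house, grey-brown gable roof, both ends alike. Loose; origin: centre of underside, z up. Walls 68 (x) by 40 mm (y); eaves, its widest part, 72 by 44 mm, a vertical edge 26 to 30 mm up; ridge along x, 43 mm up. Grip across y at walls and eaves. About 60 g. Starts on the layout board (top at z = 0.030), in the row nearer the robot.
- tower: Cream four-storey flat-roofed block of shops and flats, square in plan, all four sides alike. Loose; origin: centre of underside, z up. 44 (x) by 44 mm (y), plain vertical walls 68 mm high, roof fittings to 76 mm; x and y are square to the walls. About 80 g. Starts on the layout board (top at z = 0.030), in the row nearer the robot.
- tank: Light grey upright round storage tank with roof railing and a ladder. Loose; origin: centre of underside, z up. Diameter 52 mm, vertical wall 42 mm high; roof and railing to 49 mm. About 70 g. Starts on the layout board (top at z = 0.030), in the row nearer the robot.
- plot_large: Foundation plinth, large oblong. 3 mm slab fixed on the board (top at z = 0.033): pale paving 7 mm wide round a dark, flat (not recessed) footprint, 92 (x) by 54 mm (y). Origin: centre of the underside, below the footprint's centre, x along its length. Lies in the row farther from the robot.
- plot_small: Foundation plinth, small oblong. 3 mm slab fixed on the board (top at z = 0.033): pale paving 7 mm wide round a dark, flat (not recessed) footprint, 68 (x) by 40 mm (y). Origin: centre of the underside, below the footprint's centre, x along its length. Lies in the row farther from the robot.
- plot_square: Foundation plinth, square. 3 mm slab fixed on the board (top at z = 0.033): pale paving 7 mm wide round a dark, flat (not recessed) footprint, 44 by 44 mm. Origin: centre of the underside, below the footprint's centre, x and y square to its edges. Lies in the row farther from the robot.
- plot_round: Foundation plinth, round. 3 mm slab fixed on the board (top at z = 0.033): pale paving 7 mm wide round a dark, flat (not recessed) footprint, 52 mm across. Origin: centre of the underside, below the footprint's centre. Lies in the row farther from the robot.
- truck: Green model tipper lorry, 54 mm long (x), 17 mm wide, 20 mm high, standing loose in the road between the two rows. Bystander: leave it. Origin: centre of the underside.
- locomotive: Blue model electric locomotive, 112 mm long (y), 19 mm wide, 38 mm high over its pantographs, standing loose on the track beyond the plinths. Bystander: leave it. Origin: centre of the underside, at rail height (z = 0.036).

How it is judged:
By the outcome, as a careful person would: the job done as asked, in the order asked, and still so for the second after the job is handed in, with the robot touching nothing.
It also fails if it takes over 109 s, if anything falls off the work surface, if the arm or the gripper's body presses on something with over 40 N, if the wrist force passes 120 N, or if a joint passes its speed limit or range.

## Robot

A 6-joint arm with a two-finger parallel gripper is mounted at the origin on the work surface. World frame = base frame: x ahead of the robot, y to its left, z up, the work surface at z = 0. Lengths are in m, angles in degrees, forces in N, time in s.
With the tool pointing down it reaches from about 0.3 to 0.75 m from the base axis. Payload 8.5 kg.
Tool frame: the origin (TCP) lies at the very end of the fingers, on their centre line; the grasp point (between the pads) lies 19 mm behind it; z points along the fingers, y is the line along which they close (so a half turn about z gives the same grasp; the last joint's range is limited). The gripper opens to 88 mm and grips with 3 to 60 N. Pads are 18 mm wide; open, the fingers measure 123 mm over their backs; the gripper's body (75 mm by 187 mm) begins 45 mm behind the grasp point.
Start: joints at [53.612, 21.807, 74.336, -0, 83.858, -12.336], TCP at [0.224, 0.502, 0.239] pointing down, gripper open.
Joint ranges: [-178.18, 178.18], [-50.72, 133.34], [12.68, 142.11], [-81.47, 261.47], [9.98, 163.14], [-165.26, 165.26]. Speed limits (degrees/s): [136.94, 136.94, 180, 180, 180, 180].

## Interface

Orientations are given as a 3x3 rotation matrix whose columns are the frame's x, y, z axes.
In Python, from workcell import get_state, optics, ticket gives the robot as it stands.
- The arm moves only by the tool send_rows, never from a script. Its argument "commands" is a list of rows, each an object of numbers: "jaw": the opening, from -1 (shut) to 1 (fully open); "dx", "dy", "dz": the shift along the tool's x, y, z in mm; "turn": the turn about the tool's z in degrees. A call has 1 to 20 rows; each row shifts and turns the commanded pose from where the row before left it, along the tool's axes as they then stand; what a row does not reach is not made up. A row lasts 1/12 s, in which the tool goes at most 41.7 mm and 7.16 degrees, less where a joint would pass 70% of its speed; a pose out of reach is approached as far as the arm can. A call is refused whole if a number of a shift passes 41.7 or a number of a turn 7.16, either way. A call with a gripper value outside its range is refused whole. The fingers move at their own pace and stop on an object; "newtons" is the grip in N (left out, the last holds). Time passes only in rows, so rows that do not move let the fingers close. It gives the time, the measured TCP pose, the force, the opening and the grip force at its end, in the units of the state.
- get_state(): the state, without advancing time (a new reading comes with each control period).
- optics.snapshot(name): name is "side" or "top"; returns (picture, depth): 420x560x3 uint8, blue, green, red; 420x560 float32, m along the optical axis (not along the pixel's ray), 0 where there is no reading.
- optics.camera_info(name): a dict with "mtx" (3x3 intrinsics, pixels), "extrinsics" (4x4, takes a point from camera to world coordinates). Camera axes: x right, y down, z forward; pixel columns grow to the right and rows downward; lengths in m; the calibration is good to about 2 mm. A picture is of the moment at which its call begins. camera_info takes no time and is no camera call.
- ticket.sign_off(): hands the job in; it is judged then, once.
The state is a dict: "t": time; "joint_pos": joint angles; "dq": joint speeds; "joint_efforts": joint torques, N m; "ee_pos": TCP position; "tool_rot": TCP orientation; "ft_force": force on the tool from outside, world axes, zero at the start; "torque": the same for the moment, N m; "finger_gap": opening from 0.0 (shut) to 1.0 (fully open); "gripper_force": force on a finger pad.
Only numpy, scipy, OpenCV 4.12 (cv2) and the standard library are available. Lean on these libraries where they do the work, as an engineer would, in place of code of your own. Each camera call takes 0.05 s, during which the arm holds its last target. There are 200 camera calls.

## Working session

There is one attempt and no reset: what is moved stays moved. The work goes in short steps, Python scripts to look and compute and a tool call to move; the robot and the scene stay as the last step left them, time stands still between calls to the robot, and variables do not carry over. Pictures are saved under pics/ and viewed, at most 14 in all, crops included, and the job is handed in when it is done.

Besides the shell and the picture viewer there is one more tool, called after "Request:" as name([rows], argument=value, ...), one row to a line, values as JSON. send_rows: Moves the arm, as the interface text tells. Its arguments: {"type":"object","properties":{"commands":{"type":"array","items":{"type":"object","properties":{"jaw":{"type":"number"},"dx":{"type":"number"},"dy":{"type":"number"},"dz":{"type":"number"},"turn":{"type":"number"}}}},"newtons":{"type":"number"}},"required":["commands"]}

```bash
mkdir -p pics; python3 - <<'E'
from workcell import get_state, optics
import cv2,numpy as np
s=get_state();print({k:np.round(v,3).tolist() for k,v in s.items()})
for n in("top","side"):
    p,d=optics.snapshot(n);cv2.imwrite(f"pics/{n}0.png",p);np.save(f"{n}0.npy",d)
    c=optics.camera_info(n);print(n,np.round(c["mtx"],1).tolist(),np.round(c["extrinsics"],3).tolist())
E
```

```text
{'t': 0.0, 'joint_pos': [53.612, 21.839, 74.385, -0.001, 83.857, -12.335], 'dq': [0.025, 0.018, -0.006, 0.035, -0.07, 0.023], 'joint_efforts': [0.0, -43.792, -22.457, 0.071, 0.035, -0.0], 'ee_pos': [0.224, 0.502, 0.238], 'tool_rot': [[-0.913, 0.408, -0.001], [0.408, 0.913, -0.001], [0.0, -0.001, -1.0]], 'ft_force': [0.466, -0.314, -0.038], 'torque': [0.027, -0.006, -0.021], 'gripper_force': 0.0, 'finger_gap': 1.001}
top [[400.9, 0.0, 280.5], [0.0, 400.9, 208.8], [0.0, 0.0, 1.0]] [[-0.001, -0.99, 0.141, 0.504], [-1.0, 0.004, 0.022, -0.005], [-0.023, -0.141, -0.99, 0.973], [0.0, 0.0, 0.0, 1.0]]
side [[507.0, 0.0, 285.0], [0.0, 507.0, 211.7], [0.0, 0.0, 1.0]] [[0.823, -0.261, 0.505, 0.078], [-0.568, -0.405, 0.716, -0.753], [0.017, -0.876, -0.482, 0.589], [0.0, 0.0, 0.0, 1.0]]
```

View pics/top0.png

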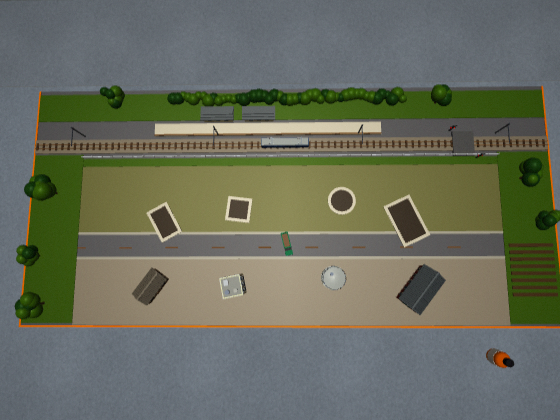

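View pics/side0.png

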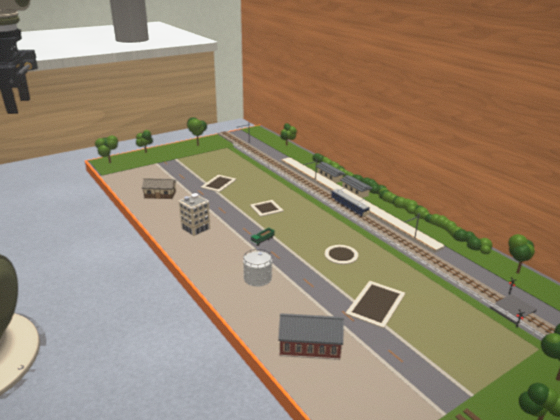

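The top view shows, left to right: plots small (163,222), square (238,209), round (342,200) and large (407,220); below them house (150,287), tower (232,286), tank (334,278) and warehouse (421,289). The lorry is at (287,243). The side view agrees. Next I'll enlarge.

```bash
python3 - <<'E'
import cv2
p=cv2.imread("pics/top0.png")
for n,x in(("L",130),("R",300)):
    c=cv2.resize(p[180:325,x:x+160],None,fx=4,fy=4,interpolation=cv2.INTER_CUBIC)
    cv2.imwrite(f"pics/top0{n}.png",cv2.convertScaleAbs(c,alpha=1.5,beta=20))
E
```

```text
(no output)
```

View pics/top0L.png

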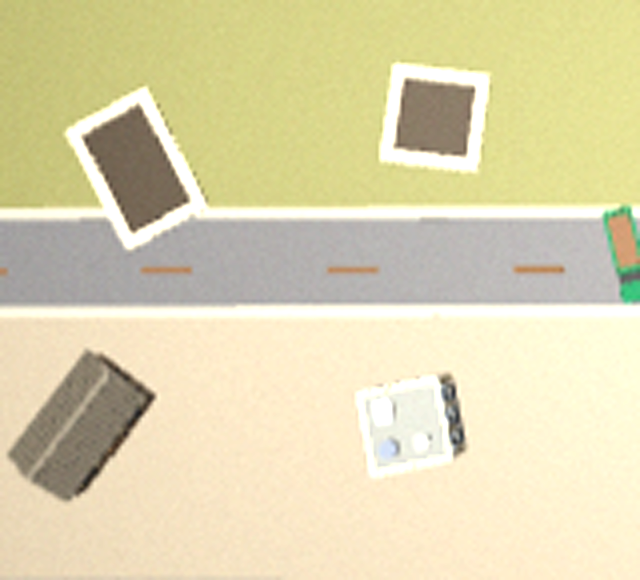

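View pics/top0R.png

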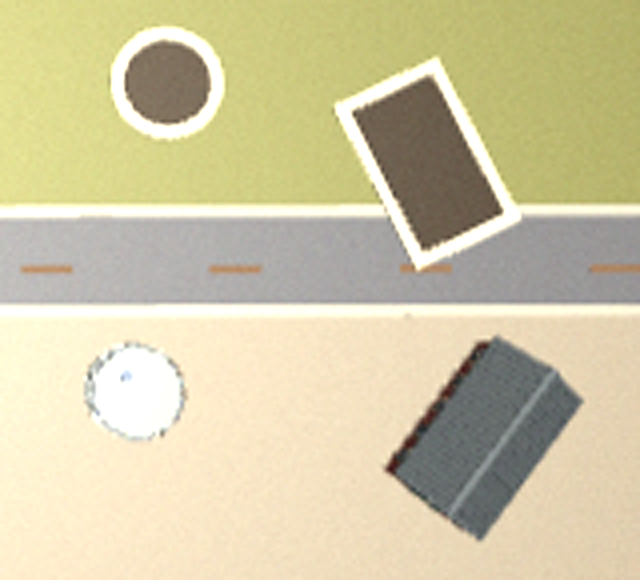

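```bash
cat > m.py <<'E'
import cv2,numpy as np
from workcell import optics
from scipy.optimize import minimize
def rays(n):
    c=optics.camera_info(n);K=np.array(c["mtx"]);E=np.array(c["extrinsics"])
    v,u=np.mgrid[:420,:560];r=np.stack([(u-K[0,2])/K[0,0],(v-K[1,2])/K[1,1],np.ones(u.shape)],-1)
    return r@E[:3,:3].T,E[:3,3]
def cloud(n,d):
    r,o=rays(n);return o+r*d[...,None]
def rect(P):
    P=P.astype(np.float32);(c,s,a)=cv2.minAreaRect(P*1000)
    return np.round(P.mean(0)*1000,1),np.round(c,1),np.round(s,1),round(a if s[0]>s[1] else a+90,1)
BOX={'small':(140,195,190,245),'square':(220,190,258,228),'round':(325,183,360,220),'large':(380,190,432,250),
'house':(125,262,175,310),'tower':(212,265,252,305),'tank':(315,260,352,296),'warehouse':(390,258,450,320)}
Z={'house':.055,'tower':.09,'tank':.066,'warehouse':.06}
E
python3 - <<'E'
from m import *
p=cv2.imread("pics/top0.png");d=np.load("top0.npy");W=cloud("top",d);r,o=rays("top")
for k,(a,b,c,e) in BOX.items():
    M=np.zeros(d.shape,bool);M[b:e,a:c]=1
    if k in Z:
        q=W[M&(d>0)];print(k,'board z',np.round(np.median(q[q[:,2]<.04,2]),4),'max',q[:,2].max().round(4));q=q[q[:,2]>Z[k]]
        print('  ',len(q),*rect(q[:,:2]))
    else:
        w=r[b:e,a:c];q=(o+w*((.033-o[2])/w[...,2])[...,None])[...,:2]
        g=p[b:e,a:c].astype(int);g=(g.max(-1)<85)&(g.max(-1)-g.min(-1)<22)&(g[...,2]>=g[...,0])
        n,l,st,_=cv2.connectedComponentsWithStats(g.astype(np.uint8),connectivity=4);i=1+st[1:,4].argmax()
        print(k,st[i,4],*rect(q[l==i]),'z',np.median(W[b:e,a:c][l==i][:,2]).round(4))
E
```

```text
small 41 [618.6 296.2] [619.9 296. ] [35.9 15.3] 17.3 z 0.0332
square 1 [659.7 132. ] [659.7 132. ] [0. 0.] 90.0 z 0.0342
round 6 [ 649.6 -132.3] [ 650.  -132.7] [3.3 6.8] 134.7 z 0.0337
large 607 [ 608.  -279.9] [ 609.4 -278.4] [88.5 51.5] 24.9 z 0.0334
house board z 0.0305 max 0.0761
   665 [459.5 311.5] [460.2 313.7] [45.4 73. ] 144.5
tower board z 0.0305 max 0.1084
   453 [461.8 121.6] [461.9 122.1] [45.6 45.4] 11.3
tank board z 0.0304 max 0.0821
   453 [ 478.9 -101.6] [ 478.9 -101.5] [50.6 50.5] 21.7
warehouse board z 0.0306 max 0.0928
   1226 [ 455.4 -292.5] [ 454.  -295.8] [59.6 96.6] 141.4
```

```bash
cat >> m.py <<'E'
def loc(q,c,y):
    a=np.radians(y);R=np.array([[np.cos(a),-np.sin(a)],[np.sin(a),np.cos(a)]]);return (q-c)@R
DIM={'house':(72,44,30,43),'warehouse':(96,58,36,58),'tower':(44,44,68,68)}
def fitroof(q,k,x0,base=30.5):
    L,B,e,h=DIM[k]
    def f(x):
        l=np.abs(loc(q[:,:2]*1000,x[:2],x[2]))
        s=np.minimum(np.clip((L/2-l[:,0])/1+.5,0,1),np.clip((B/2-l[:,1])/1+.5,0,1))
        m=base+s*(h-(h-e)*np.minimum(l[:,1]/(B/2),1))
        return np.minimum(np.abs(q[:,2]*1000-m),12).mean()
    return min((minimize(f,np.array(x0)+np.random.randn(3)*[1,1,1],method='Nelder-Mead') for _ in range(8)),key=lambda r:r.fun)
def plots(p,keys,view="top"):
    r,o=rays(view)
    for k in keys:
        a,b,c,e=BOX[k];S=6
        g=cv2.resize(p[b:e,a:c],None,fx=S,fy=S,interpolation=cv2.INTER_LINEAR).max(-1)
        w=(g>135).astype(np.uint8);cs,_=cv2.findContours(w,cv2.RETR_EXTERNAL,cv2.CHAIN_APPROX_NONE)
        ct=max(cs,key=cv2.contourArea);F=cv2.drawContours(np.zeros_like(w),[ct],-1,1,-1)
        D=((F>0)&(g<100)).astype(np.uint8)
        for nm,I in(('slab',F),('dark',D)):
            v,u=np.nonzero(I);u=(u+.5)/S-.5+a;v=(v+.5)/S-.5+b
            c_=optics.camera_info(view);K=np.array(c_["mtx"]);R=np.array(c_["extrinsics"])[:3,:3]
            W=np.stack([(u-K[0,2])/K[0,0],(v-K[1,2])/K[1,1],np.ones(len(u))],-1)@R.T
            q=(o+W*((.033-o[2])/W[:,2])[:,None])[:,:2];print(k,nm,*rect(q))
E
python3 - <<'E'
from m import *
p=cv2.imread("pics/top0.png");d=np.load("top0.npy");W=cloud("top",d)
plots(p,['small','square','round','large'])
for k,x0 in(('house',(460.2,313.7,144.5)),('warehouse',(454,-295.8,141.4)),('tower',(462,122,11.3))):
    a,b,c,e=BOX[k];r=fitroof(W[b:e,a:c].reshape(-1,3),k,x0);print(k,r.x.round(2),round(r.fun,2))
d=np.load("side0.npy");W=cloud("side",d);q=W[d>0]
for k,c,r in(('house',(460,313),60),('warehouse',(454,-296),70),('tower',(462,122),45),('tank',(479,-101),45)):
    s=q[(np.linalg.norm(q[:,:2]*1000-c,axis=1)<r)];s=s[s[:,2]>Z[k]];print('side',k,*rect(s[:,:2]),s[:,2].max())
E
```

```text
small slab [606.3 294.2] [593.2 299.5] [108.8  97.1] 38.9
small dark [608.2 294.1] [608.4 294. ] [66.5 39.3] 29.7
square slab [637.8 107.1] [639.2 112.3] [91.2 82.4] 0.4
square dark [638.  116.8] [637.8 116.8] [42.5 41. ] 82.7
round slab [ 657.9 -127.6] [ 658.3 -127.9] [71.6 69.1] 5.1
round dark [ 657.9 -127.8] [ 658.1 -127.7] [49.2 48.4] 88.9
large slab [ 609. -277.] [ 604.2 -264.4] [109.7 111.1] 116.0
large dark [ 609.6 -278.6] [ 609.8 -278.5] [90.7 53.6] 25.0
house [459.28 316.17 144.16] 2.05
warehouse [ 454.78 -296.41  141.67] 2.06
tower [461.13 121.97  11.32] 2.17
side house [455.3 304.6] [458.2 311. ] [45.6 73.7] 146.5 0.07480909170934336
side warehouse [ 444.4 -306.4] [ 453.  -295.8] [60.  95.8] 141.3 0.09037372667972149
side tower [458.7 117.3] [460.9 122.4] [48.4 47.9] 13.2 0.10692197994423547
side tank [ 475.6 -106.4] [ 478.2 -102.6] [54.7 52.1] 13.2 0.07938051677714186
```

```bash
cat >> m.py <<'E'
def edgefit(p,k,x0,view="top",z=.033,L=None):
    "rectangle (mm) whose inside is darkest against a 3 mm rim outside"
    L=L or {'small':(68,40),'square':(44,44),'large':(92,54)}[k]
    c=optics.camera_info(view);K=np.array(c["mtx"]);E=np.linalg.inv(np.array(c["extrinsics"]))
    g=p.max(-1).astype(np.float32)
    s=np.linspace(-.42,.42,60)
    def ring(o):
        a,b=L[0]/2+o,L[1]/2+o
        return np.concatenate([np.c_[s*L[0],0*s+b],np.c_[s*L[0],0*s-b],np.c_[0*s+a,s*L[1]],np.c_[0*s-a,s*L[1]]])
    pts=[ring(o) for o in(-3,-2,2,3)]
    def f(x):
        a=np.radians(x[2]);R=np.array([[np.cos(a),-np.sin(a)],[np.sin(a),np.cos(a)]]);t=[]
        for q in pts:
            w=np.c_[(q@R.T+x[:2])/1000,np.full(len(q),z)]@E[:3,:3].T+E[:3,3]
            uv=(w/w[:,2:])@K.T
            t.append(cv2.remap(g,uv[:,:1].astype(np.float32),uv[:,1:2].astype(np.float32),cv2.INTER_LINEAR).mean())
        return t[0]+t[1]-t[2]-t[3]
    r=min((minimize(f,np.array(x0)+np.random.randn(3)*[1,1,2],method='Nelder-Mead') for _ in range(10)),key=lambda r:r.fun)
    return r.x.round(2),round(r.fun)
E
python3 - <<'E'
from m import *
p=cv2.imread("pics/top0.png");s=cv2.imread("pics/side0.png")
for k,x in(('small',(608.2,294,28)),('square',(638,116.8,-7)),('large',(609.6,-278.6,26))):
    print(k,edgefit(p,k,x),'side',edgefit(s,k,x,"side"))
E
```

```text
small (array([608.45, 294.15,  29.56]), -263) side (array([607.14, 293.15,  29.44]), -134)
square (array([638.28, 116.79,  -7.13]), -261) side (array([636.66, 116.58,  -6.73]), -162)
large (array([ 609.81, -278.49,   25.06]), -266) side (array([ 608.67, -277.86,   24.83]), -240)
```

```bash
cat > go.py <<'E'
import sys,numpy as np
from workcell import get_state
x,y,z,h=map(float,sys.argv[1:5]);s=get_state();R=np.array(s["tool_rot"]);p=np.array(s["ee_pos"])*1000
d=R.T@(np.array([x,y,z])-p);H=np.degrees(np.arctan2(R[1,0],R[0,0]))
print("t",round(s["t"],2),"pos",p.round(1),"head",H.round(2),"shift",d.round(1),"turn",round((H-h+180)%360-180,2),"gap",round(s["finger_gap"]*88,1),"F",np.round(s["ft_force"],1),s["gripper_force"])
E
python3 go.py 459.3 314.3 39 144.2
```

```text
t 0.1 pos [224.  502.  238.2] head 155.95 shift [-291.4  -75.3  199.2] turn 11.75 gap 87.8 F [-0.7  0.1 -0.4] 0.0
```

Request:
send_rows([
  {"jaw":1,"dx":-24.3,"dy":-6.3,"dz":10},
  {"dx":-24.3,"dy":-6.3,"dz":10},
  {"dx":-24.3,"dy":-6.3,"dz":10},
  {"dx":-24.3,"dy":-6.3,"dz":10},
  {"dx":-24.3,"dy":-6.3,"dz":10},
  {"dx":-24.3,"dy":-6.3,"dz":10},
  {"dx":-24.3,"dy":-6.3,"dz":10},
  {"dx":-24.3,"dy":-6.3,"dz":10},
  {"dx":-24.3,"dy":-6.3,"dz":10},
  {"dx":-24.3,"dy":-6.3,"dz":10},
  {"dx":-24.3,"dy":-6.3,"dz":10},
  {"dx":-24.3,"dy":-6.3,"dz":10},
  {"turn":5.85},
  {"turn":5.85},
  {"turn":0},
  {"turn":0},
], newtons=8)

```text
validation failed for argument at $.co...
```

```bash
python3 go.py 459.3 314.3 39 144.2
```

```text
t 0.1 pos [224.  502.  238.2] head 155.95 shift [-291.4  -75.3  199.2] turn 11.75 gap 87.8 F [-0.7  0.1 -0.4] 0.0
```

Request:
send_rows([
  {"jaw":1,"dx":-24.3,"dy":-6.3,"dz":10,"turn":0},
  {"jaw":1,"dx":-24.3,"dy":-6.3,"dz":10,"turn":0},
  {"jaw":1,"dx":-24.3,"dy":-6.3,"dz":10,"turn":0},
  {"jaw":1,"dx":-24.3,"dy":-6.3,"dz":10,"turn":0},
  {"jaw":1,"dx":-24.3,"dy":-6.3,"dz":10,"turn":0},
  {"jaw":1,"dx":-24.3,"dy":-6.3,"dz":10,"turn":0},
  {"jaw":1,"dx":-24.3,"dy":-6.3,"dz":10,"turn":0},
  {"jaw":1,"dx":-24.3,"dy":-6.3,"dz":10,"turn":0},
  {"jaw":1,"dx":-24.3,"dy":-6.3,"dz":10,"turn":0},
  {"jaw":1,"dx":-24.3,"dy":-6.3,"dz":10,"turn":0},
  {"jaw":1,"dx":-24.3,"dy":-6.3,"dz":10,"turn":0},
  {"jaw":1,"dx":-24.3,"dy":-6.3,"dz":10,"turn":0},
  {"jaw":1,"dx":0,"dy":0,"dz":0,"turn":5.85},
  {"jaw":1,"dx":0,"dy":0,"dz":0,"turn":5.85},
  {"jaw":1,"dx":0,"dy":0,"dz":0,"turn":0},
  {"jaw":1,"dx":0,"dy":0,"dz":0,"turn":0},
], newtons=8)

```text
t: 1.43
ee_pos: [0.4595, 0.3143, 0.1185]
tool_rot: [[-0.813, 0.582, -0.0], [0.582, 0.813, -0.0], [0.0, -0.0, -1.0]]
ft_force: [-0.0, 0.3, -0.2]
finger_gap: 1.001
gripper_force: 0.0
```

```bash
python3 go.py 459.3 314.3 39 144.2
```

```text
t 1.43 pos [459.5 314.3 118.5] head 144.42 shift [ 0.1 -0.1 79.5] turn 0.22 gap 88.1 F [-0.   0.3 -0.2] 0.0
```

Request:
send_rows([
  {"jaw":1,"dx":0,"dy":0,"dz":16,"turn":0.2},
  {"jaw":1,"dx":0,"dy":0,"dz":16,"turn":0},
  {"jaw":1,"dx":0,"dy":0,"dz":16,"turn":0},
  {"jaw":1,"dx":0,"dy":0,"dz":16,"turn":0},
  {"jaw":1,"dx":0,"dy":0,"dz":15.5,"turn":0},
  {"jaw":1,"dx":0,"dy":0,"dz":0,"turn":0},
  {"jaw":0.3,"dx":0,"dy":0,"dz":0,"turn":0},
  {"jaw":0.3,"dx":0,"dy":0,"dz":0,"turn":0},
  {"jaw":0.3,"dx":0,"dy":0,"dz":0,"turn":0},
  {"jaw":0.3,"dx":0,"dy":0,"dz":0,"turn":0},
  {"jaw":-0.3,"dx":0,"dy":0,"dz":0,"turn":0},
  {"jaw":-0.3,"dx":0,"dy":0,"dz":0,"turn":0},
  {"jaw":-0.3,"dx":0,"dy":0,"dz":0,"turn":0},
  {"jaw":-0.3,"dx":0,"dy":0,"dz":0,"turn":0},
  {"jaw":-0.3,"dx":0,"dy":0,"dz":0,"turn":0},
  {"jaw":-0.3,"dx":0,"dy":0,"dz":0,"turn":0},
], newtons=8)

```text
t: 2.77
ee_pos: [0.4597, 0.3144, 0.0395]
tool_rot: [[-0.81, 0.587, 0.0], [0.587, 0.81, 0.0], [-0.0, 0.0, -1.0]]
ft_force: [-0.5, -0.6, 2.2]
finger_gap: 0.493
gripper_force: 8.0
```

```bash
python3 go.py 607.8 293.6 43 209.5; python3 - <<'E'
from m import *
for n in("top","side"):
    p,d=optics.snapshot(n);cv2.imwrite(f"pics/{n}1.png",p)
    x0,y0=(105,245) if n=="top" else(110,150)
    cv2.imwrite(f"pics/c_{n}1.png",cv2.resize(p[y0:y0+75,x0:x0+100],None,fx=4,fy=4))
a=cv2.imread("pics/c_top1.png");b=cv2.imread("pics/c_side1.png");cv2.imwrite("pics/c1.png",np.hstack([a,b]))
E
```

```text
t 2.77 pos [459.7 314.4  39.5] head 144.05 shift [-132.1   70.1   -3.5] turn -65.45 gap 43.4 F [-0.5 -0.6  2.2] 8.000087589025497
```

View pics/c1.png

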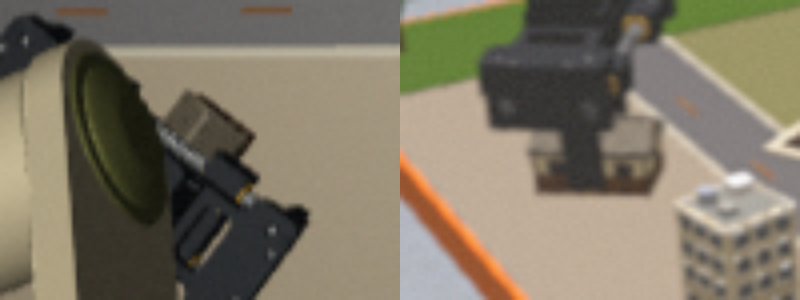

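The house is gripped near its middle (crop 585,140 in the side half); the gap is 43.4 mm against 44.

Request:
send_rows([
  {"jaw":-0.3,"dx":0,"dy":0,"dz":-10,"turn":0},
  {"jaw":-0.3,"dx":0,"dy":0,"dz":-20,"turn":0},
  {"jaw":-0.3,"dx":0,"dy":0,"dz":-20,"turn":0},
  {"jaw":-0.3,"dx":-16.5,"dy":8.8,"dz":0,"turn":0},
  {"jaw":-0.3,"dx":-16.5,"dy":8.8,"dz":0,"turn":0},
  {"jaw":-0.3,"dx":-16.5,"dy":8.8,"dz":0,"turn":0},
  {"jaw":-0.3,"dx":-16.5,"dy":8.8,"dz":0,"turn":0},
  {"jaw":-0.3,"dx":-16.5,"dy":8.7,"dz":0,"turn":0},
  {"jaw":-0.3,"dx":-16.5,"dy":8.7,"dz":0,"turn":0},
  {"jaw":-0.3,"dx":-16.5,"dy":8.7,"dz":0,"turn":0},
  {"jaw":-0.3,"dx":-16.5,"dy":8.8,"dz":0,"turn":0},
], newtons=8)

```text
t: 3.78
ee_pos: [0.6084, 0.2934, 0.0896]
tool_rot: [[-0.809, 0.587, -0.0], [0.587, 0.809, -0.0], [0.0, -0.0, -1.0]]
ft_force: [0.8, -0.5, -0.2]
finger_gap: 0.493
gripper_force: 8.0
```

Request:
send_rows([
  {"jaw":-0.3,"dx":0,"dy":0,"dz":0,"turn":-5.45},
  {"jaw":-0.3,"dx":0,"dy":0,"dz":0,"turn":-6},
  {"jaw":-0.3,"dx":0,"dy":0,"dz":0,"turn":-6},
  {"jaw":-0.3,"dx":0,"dy":0,"dz":0,"turn":-6},
  {"jaw":-0.3,"dx":0,"dy":0,"dz":0,"turn":-6},
  {"jaw":-0.3,"dx":0,"dy":0,"dz":0,"turn":-6},
  {"jaw":-0.3,"dx":0,"dy":0,"dz":0,"turn":-6},
  {"jaw":-0.3,"dx":0,"dy":0,"dz":0,"turn":-6},
  {"jaw":-0.3,"dx":0,"dy":0,"dz":0,"turn":-6},
  {"jaw":-0.3,"dx":0,"dy":0,"dz":0,"turn":-6},
  {"jaw":-0.3,"dx":0,"dy":0,"dz":0,"turn":-6},
  {"jaw":-0.3,"dx":0,"dy":0,"dz":0,"turn":0},
  {"jaw":-0.3,"dx":0,"dy":0,"dz":0,"turn":0},
], newtons=8)

```text
t: 4.87
ee_pos: [0.6075, 0.2936, 0.0895]
tool_rot: [[-0.872, -0.49, -0.0], [-0.49, 0.872, -0.0], [0.0, 0.0, -1.0]]
ft_force: [-0.3, 0.6, -0.8]
finger_gap: 0.499
gripper_force: 8.0
```

```bash
python3 go.py 607.8 293.6 43 209.5; python3 - <<'E'
from m import *
for n in("top","side"):
    p,d=optics.snapshot(n);cv2.imwrite(f"pics/{n}2.png",p);np.save(f"{n}2.npy",d)
p=cv2.imread("pics/side2.png");cv2.imwrite("pics/c2.png",np.hstack([cv2.resize(cv2.imread("pics/top2.png")[190:265,110:210],None,fx=4,fy=4),cv2.resize(p[130:205,165:265],None,fx=4,fy=4)]))
E
```

```text
t 4.87 pos [607.5 293.6  89.5] head -150.68 shift [-0.2 -0.1 46.5] turn -0.18 gap 43.9 F [-0.3  0.6 -0.8] 7.999634854495525
```

View pics/c2.png

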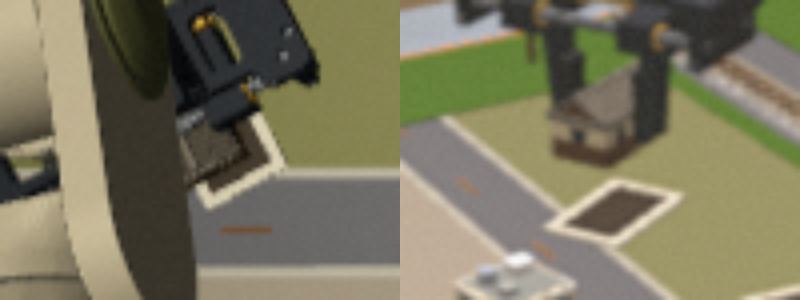

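The house hangs level over the small plinth (side half: house 590,130, plinth 615,212). Lowering.

Request:
send_rows([
  {"jaw":-0.3,"dx":0,"dy":0,"dz":15,"turn":0},
  {"jaw":-0.3,"dx":0,"dy":0,"dz":15,"turn":0},
  {"jaw":-0.3,"dx":0,"dy":0,"dz":10,"turn":0},
  {"jaw":-0.3,"dx":0,"dy":0,"dz":4,"turn":0},
  {"jaw":-0.3,"dx":0,"dy":0,"dz":1.5,"turn":0},
  {"jaw":-0.3,"dx":0,"dy":0,"dz":0.5,"turn":0},
  {"jaw":-0.3,"dx":0,"dy":0,"dz":0.3,"turn":0},
  {"jaw":-0.3,"dx":0,"dy":0,"dz":0.3,"turn":0},
  {"jaw":-0.3,"dx":0,"dy":0,"dz":0.3,"turn":0},
  {"jaw":-0.3,"dx":0,"dy":0,"dz":0,"turn":0},
], newtons=8)

```text
t: 5.8
ee_pos: [0.6077, 0.2936, 0.0427]
tool_rot: [[-0.87, -0.492, 0.001], [-0.492, 0.87, 0.0], [-0.001, -0.0, -1.0]]
ft_force: [0.6, 0.4, -0.1]
finger_gap: 0.496
gripper_force: 8.0
```

```bash
python3 go.py 607.8 293.6 43 209.5
```

```text
t 5.8 pos [607.7 293.6  42.7] head -150.5 shift [-0.  -0.1 -0.3] turn -0.0 gap 43.6 F [ 0.6  0.4 -0.1] 7.999969683587551
```

Request:
send_rows([
  {"jaw":-0.3,"dx":0,"dy":0,"dz":0.3,"turn":0},
  {"jaw":-0.3,"dx":0,"dy":0,"dz":0,"turn":0},
])

```text
t: 5.97
ee_pos: [0.6078, 0.2936, 0.0425]
tool_rot: [[-0.87, -0.492, 0.001], [-0.492, 0.87, 0.0], [-0.001, -0.0, -1.0]]
ft_force: [-0.6, -0.4, 1.9]
finger_gap: 0.49
gripper_force: 8.0
```

Request:
send_rows([
  {"jaw":-0.3,"dx":0,"dy":0,"dz":0.3,"turn":0},
  {"jaw":-0.3,"dx":0,"dy":0,"dz":0,"turn":0},
])

```text
t: 6.13
ee_pos: [0.6078, 0.2936, 0.0425]
tool_rot: [[-0.87, -0.492, 0.001], [-0.492, 0.87, 0.0], [-0.001, -0.0, -1.0]]
ft_force: [-1.9, -0.7, 4.6]
finger_gap: 0.496
gripper_force: 8.0
```

Contact. Open gradually, retreat up, and move toward the tower so the view of the house clears.

Request:
send_rows([
  {"jaw":0.1,"dx":0,"dy":0,"dz":-0.2,"turn":0},
  {"jaw":0.2,"dx":0,"dy":0,"dz":0,"turn":0},
  {"jaw":0.4,"dx":0,"dy":0,"dz":0,"turn":0},
  {"jaw":0.6,"dx":0,"dy":0,"dz":0,"turn":0},
  {"jaw":0.6,"dx":0,"dy":0,"dz":0,"turn":0},
  {"jaw":0.6,"dx":0,"dy":0,"dz":0,"turn":0},
  {"jaw":0.6,"dx":0,"dy":0,"dz":-10,"turn":0},
  {"jaw":1,"dx":0,"dy":0,"dz":-20,"turn":0},
  {"jaw":1,"dx":0,"dy":0,"dz":-25,"turn":0},
  {"jaw":1,"dx":0,"dy":0,"dz":-25,"turn":0},
  {"jaw":1,"dx":0,"dy":0,"dz":0,"turn":0},
  {"jaw":1,"dx":0,"dy":0,"dz":0,"turn":0},
])

```text
t: 7.13
ee_pos: [0.6082, 0.2938, 0.124]
tool_rot: [[-0.87, -0.492, 0.003], [-0.492, 0.87, 0.001], [-0.003, -0.001, -1.0]]
ft_force: [-0.3, -0.1, -0.7]
finger_gap: 1.0
gripper_force: 0.0
```

```bash
python3 go.py 461.3 122.1 51 191.6
```

```text
t 7.13 pos [608.2 293.8 124. ] head -150.5 shift [212.6 -77.   72.3] turn 17.9 gap 88.0 F [-0.3 -0.1 -0.7] 0.0
```

Request:
send_rows([
  {"jaw":1,"dx":21.3,"dy":-7.7,"dz":-1,"turn":0},
  {"jaw":1,"dx":21.3,"dy":-7.7,"dz":0,"turn":0},
  {"jaw":1,"dx":21.3,"dy":-7.7,"dz":0,"turn":0},
  {"jaw":1,"dx":21.3,"dy":-7.7,"dz":0,"turn":0},
  {"jaw":1,"dx":21.3,"dy":-7.7,"dz":0,"turn":0},
  {"jaw":1,"dx":21.3,"dy":-7.7,"dz":0,"turn":0},
  {"jaw":1,"dx":21.2,"dy":-7.7,"dz":0,"turn":0},
  {"jaw":1,"dx":21.2,"dy":-7.7,"dz":0,"turn":0},
  {"jaw":1,"dx":21.2,"dy":-7.7,"dz":0,"turn":0},
  {"jaw":1,"dx":21.2,"dy":-7.7,"dz":0,"turn":0},
  {"jaw":1,"dx":0,"dy":0,"dz":0,"turn":6},
  {"jaw":1,"dx":0,"dy":0,"dz":0,"turn":6},
  {"jaw":1,"dx":0,"dy":0,"dz":0,"turn":5.9},
  {"jaw":1,"dx":0,"dy":0,"dz":0,"turn":0},
  {"jaw":1,"dx":0,"dy":0,"dz":0,"turn":0},
])

```text
t: 8.38
ee_pos: [0.4601, 0.1219, 0.1225]
tool_rot: [[-0.979, -0.204, -0.001], [-0.204, 0.979, -0.0], [0.001, 0.0, -1.0]]
ft_force: [0.5, -0.4, -0.0]
finger_gap: 1.0
gripper_force: 0.0
```

```bash
python3 go.py 461.3 122.1 51 191.6; cat >> m.py <<'E'
def check(k,c,r,yaw=0,base=33.3):
    "measure a building near c (mm) in both cameras"
    for n in("top","side"):
        p,d=optics.snapshot(n);cv2.imwrite(f"pics/chk_{k}_{n}.png",p);W=cloud(n,d);q=W[(d>0)&(np.linalg.norm(W[...,:2]*1000-c,axis=-1)<r)]
        s=q[q[:,2]>Z[k]+.003];print(n,k,len(s),*rect(s[:,:2]),s[:,2].max().round(4))
        if k in DIM and n=="top":f=fitroof(q,k,(*c,yaw),base);print('  fit',f.x.round(2),round(f.fun,2))
E
python3 - <<'E'
from m import *
check('house',(608,293.6),55,29.5)
p=cv2.imread("pics/chk_house_top.png");s=cv2.imread("pics/chk_house_side.png")
cv2.imwrite("pics/c3.png",np.hstack([cv2.resize(p[185:260,120:220],None,fx=4,fy=4),cv2.resize(s[145:220,165:265],None,fx=4,fy=4)]))
E
```

```text
t 8.38 pos [460.1 121.9 122.5] head -168.22 shift [-1.3 -0.  71.5] turn 0.18 gap 88.0 F [ 0.5 -0.4 -0. ] 0.0
top house 616 [608.1 290.8] [607.9 292.8] [72.9 44.8] 29.2 0.0801
  fit [609.79 294.44  31.  ] 3.12
side house 79 [608.1 271.9] [617.9 276.6] [78.  12.9] 24.7 0.0684
```

View pics/c3.png

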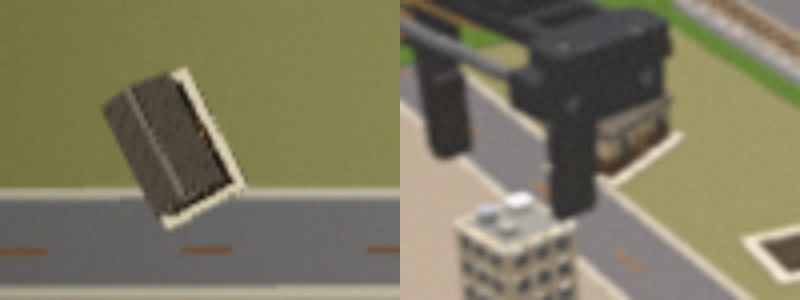

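House sits on its plinth (crop 175,148) within about 1 mm; next, the tower.

Request:
send_rows([
  {"jaw":1,"dx":-1.3,"dy":0,"dz":15,"turn":0.2},
  {"jaw":1,"dx":0,"dy":0,"dz":15,"turn":0},
  {"jaw":1,"dx":0,"dy":0,"dz":15,"turn":0},
  {"jaw":1,"dx":0,"dy":0,"dz":15,"turn":0},
  {"jaw":1,"dx":0,"dy":0,"dz":11.5,"turn":0},
  {"jaw":1,"dx":0,"dy":0,"dz":0,"turn":0},
  {"jaw":0.3,"dx":0,"dy":0,"dz":0,"turn":0},
  {"jaw":0.3,"dx":0,"dy":0,"dz":0,"turn":0},
  {"jaw":0.3,"dx":0,"dy":0,"dz":0,"turn":0},
  {"jaw":0.3,"dx":0,"dy":0,"dz":0,"turn":0},
  {"jaw":0.1,"dx":0,"dy":0,"dz":0,"turn":0},
  {"jaw":0,"dx":0,"dy":0,"dz":0,"turn":0},
  {"jaw":-0.3,"dx":0,"dy":0,"dz":0,"turn":0},
  {"jaw":-0.3,"dx":0,"dy":0,"dz":0,"turn":0},
  {"jaw":-0.3,"dx":0,"dy":0,"dz":0,"turn":0},
  {"jaw":-0.3,"dx":0,"dy":0,"dz":0,"turn":0},
], newtons=8)

```text
t: 9.82
ee_pos: [0.4618, 0.1222, 0.0516]
tool_rot: [[-0.98, -0.198, 0.0], [-0.198, 0.98, 0.0], [-0.0, -0.0, -1.0]]
ft_force: [-0.4, -0.3, 3.9]
finger_gap: 0.5
gripper_force: 8.0
```

```bash
python3 go.py 637.5 116.7 54.4 173.1
```

```text
t 9.82 pos [461.8 122.2  51.6] head -168.6 shift [-171.1  -40.1   -2.7] turn 18.3 gap 44.0 F [-0.4 -0.3  3.9] 8.000015213910956
```

Request:
send_rows([
  {"jaw":-0.3,"dx":0,"dy":0,"dz":-10,"turn":0},
  {"jaw":-0.3,"dx":0,"dy":0,"dz":-15,"turn":0},
  {"jaw":-0.3,"dx":0,"dy":0,"dz":-15,"turn":0},
  {"jaw":-0.3,"dx":-17.1,"dy":-4,"dz":0,"turn":0},
  {"jaw":-0.3,"dx":-17.1,"dy":-4,"dz":0,"turn":0},
  {"jaw":-0.3,"dx":-17.1,"dy":-4,"dz":0,"turn":0},
  {"jaw":-0.3,"dx":-17.1,"dy":-4,"dz":0,"turn":0},
  {"jaw":-0.3,"dx":-17.1,"dy":-4,"dz":0,"turn":0},
  {"jaw":-0.3,"dx":-17.1,"dy":-4,"dz":0,"turn":0},
  {"jaw":-0.3,"dx":-17.1,"dy":-4,"dz":0,"turn":0},
  {"jaw":-0.3,"dx":-17.1,"dy":-4,"dz":0,"turn":0},
  {"jaw":-0.3,"dx":-17.1,"dy":-4,"dz":0,"turn":0},
  {"jaw":-0.3,"dx":-17.1,"dy":-4,"dz":0,"turn":0},
  {"jaw":-0.3,"dx":0,"dy":0,"dz":0,"turn":6.1},
  {"jaw":-0.3,"dx":0,"dy":0,"dz":0,"turn":6.1},
  {"jaw":-0.3,"dx":0,"dy":0,"dz":0,"turn":6.1},
  {"jaw":-0.3,"dx":0,"dy":0,"dz":0,"turn":0},
  {"jaw":-0.3,"dx":0,"dy":0,"dz":0,"turn":0},
])

```text
t: 11.32
ee_pos: [0.6371, 0.1167, 0.0911]
tool_rot: [[-0.993, 0.117, -0.001], [0.117, 0.993, -0.0], [0.001, -0.0, -1.0]]
ft_force: [0.1, 0.1, -1.7]
finger_gap: 0.499
gripper_force: 8.0
```

```bash
python3 go.py 637.5 116.7 54.4 173.1
```

```text
t 11.32 pos [637.1 116.7  91.1] head 173.28 shift [-0.4  0.1 36.7] turn 0.18 gap 43.9 F [ 0.1  0.1 -1.7] 8.000338744895998
```

Request:
send_rows([
  {"jaw":-0.3,"dx":-0.4,"dy":0,"dz":15,"turn":0.2},
  {"jaw":-0.3,"dx":0,"dy":0,"dz":12,"turn":0},
  {"jaw":-0.3,"dx":0,"dy":0,"dz":6,"turn":0},
  {"jaw":-0.3,"dx":0,"dy":0,"dz":2.2,"turn":0},
  {"jaw":-0.3,"dx":0,"dy":0,"dz":0.5,"turn":0},
  {"jaw":-0.3,"dx":0,"dy":0,"dz":0.4,"turn":0},
  {"jaw":-0.3,"dx":0,"dy":0,"dz":0.4,"turn":0},
  {"jaw":-0.3,"dx":0,"dy":0,"dz":0,"turn":0},
])

```text
t: 11.98
ee_pos: [0.638, 0.1167, 0.0555]
tool_rot: [[-0.992, 0.123, 0.001], [0.123, 0.992, 0.0], [-0.001, 0.0, -1.0]]
ft_force: [0.9, 0.3, -1.2]
finger_gap: 0.5
gripper_force: 8.0
```

Request:
send_rows([
  {"jaw":-0.3,"dx":0,"dy":0,"dz":0.4,"turn":0},
  {"jaw":-0.3,"dx":0,"dy":0,"dz":0,"turn":0},
])

```text
t: 12.15
ee_pos: [0.6378, 0.1167, 0.0548]
tool_rot: [[-0.992, 0.124, 0.0], [0.124, 0.992, 0.0], [-0.0, 0.0, -1.0]]
ft_force: [-0.5, 0.1, -0.9]
finger_gap: 0.498
gripper_force: 8.0
```

Request:
send_rows([
  {"jaw":-0.3,"dx":0,"dy":0,"dz":0.4,"turn":0},
  {"jaw":-0.3,"dx":0,"dy":0,"dz":0,"turn":0},
])

```text
t: 12.32
ee_pos: [0.6378, 0.1167, 0.0547]
tool_rot: [[-0.992, 0.124, 0.001], [0.124, 0.992, -0.0], [-0.001, 0.0, -1.0]]
ft_force: [-1.5, 0.7, 4.0]
finger_gap: 0.501
gripper_force: 8.0
```

Request:
send_rows([
  {"jaw":-0.3,"dx":0,"dy":0,"dz":0.3,"turn":0},
  {"jaw":-0.3,"dx":0,"dy":0,"dz":0,"turn":0},
])

```text
t: 12.48
ee_pos: [0.6378, 0.1167, 0.0547]
tool_rot: [[-0.992, 0.124, 0.001], [0.124, 0.992, -0.0], [-0.001, -0.0, -1.0]]
ft_force: [-2.9, -0.9, 6.2]
finger_gap: 0.495
gripper_force: 8.0
```

Request:
send_rows([
  {"jaw":0.1,"dx":0,"dy":0,"dz":-0.3,"turn":0},
  {"jaw":0.2,"dx":0,"dy":0,"dz":0,"turn":0},
  {"jaw":0.4,"dx":0,"dy":0,"dz":0,"turn":0},
  {"jaw":0.6,"dx":0,"dy":0,"dz":0,"turn":0},
  {"jaw":0.6,"dx":0,"dy":0,"dz":0,"turn":0},
  {"jaw":0.6,"dx":0,"dy":0,"dz":0,"turn":0},
  {"jaw":0.6,"dx":0,"dy":0,"dz":-10,"turn":0},
  {"jaw":1,"dx":0,"dy":0,"dz":-20,"turn":0},
  {"jaw":1,"dx":0,"dy":0,"dz":-25,"turn":0},
  {"jaw":1,"dx":0,"dy":0,"dz":-25,"turn":0},
  {"jaw":1,"dx":0,"dy":0,"dz":0,"turn":0},
  {"jaw":1,"dx":0,"dy":0,"dz":0,"turn":0},
])

```text
t: 13.48
ee_pos: [0.6382, 0.1167, 0.1361]
tool_rot: [[-0.992, 0.124, 0.003], [0.124, 0.992, -0.0], [-0.003, 0.0, -1.0]]
ft_force: [0.0, -0.4, -0.6]
finger_gap: 1.003
gripper_force: 0.0
```

```bash
python3 go.py 478.7 -101.8 42 173.1;python3 - <<'E'
import cv2,numpy as np
s=cv2.imread("pics/side0.png");t=cv2.imread("pics/top0.png")
cv2.imwrite("pics/c4.png",np.hstack([cv2.resize(t[258:298,314:354],None,fx=9,fy=9,interpolation=2),cv2.resize(s[245:290,235:280],(360,360),interpolation=2)]))
E
```

```text
t 13.48 pos [638.2 116.7 136.1] head 172.9 shift [ 131.6 -236.6   93.6] turn -0.2 gap 88.3 F [ 0.  -0.4 -0.6] 0.0
```

View pics/c4.png

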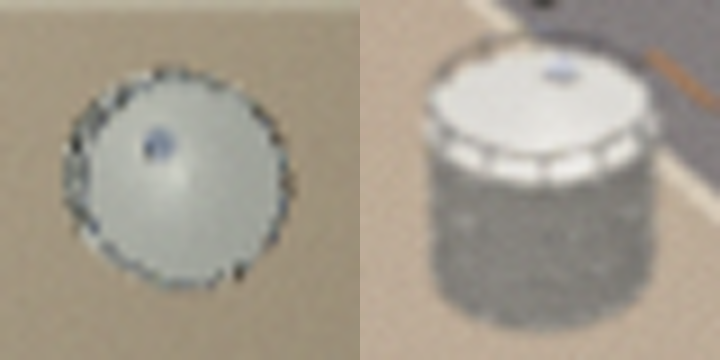

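The ladder may be at the left edge (75,145) or lower right (238,272) of the top crop, so I'll grip along heading 120/-60, clear of both.

Request:
send_rows([
  {"jaw":1,"dx":13.2,"dy":-23.7,"dz":0,"turn":0},
  {"jaw":1,"dx":13.2,"dy":-23.7,"dz":0,"turn":0},
  {"jaw":1,"dx":13.2,"dy":-23.7,"dz":0,"turn":0},
  {"jaw":1,"dx":13.2,"dy":-23.7,"dz":0,"turn":0},
  {"jaw":1,"dx":13.2,"dy":-23.7,"dz":0,"turn":0},
  {"jaw":1,"dx":13.2,"dy":-23.7,"dz":0,"turn":0},
  {"jaw":1,"dx":13.2,"dy":-23.6,"dz":5,"turn":0},
  {"jaw":1,"dx":13.1,"dy":-23.6,"dz":5,"turn":0},
  {"jaw":1,"dx":13.1,"dy":-23.6,"dz":5,"turn":0},
  {"jaw":1,"dx":13.1,"dy":-23.6,"dz":5,"turn":0},
  {"jaw":1,"dx":0,"dy":0,"dz":0,"turn":-6.2},
  {"jaw":1,"dx":0,"dy":0,"dz":0,"turn":-6.2},
  {"jaw":1,"dx":0,"dy":0,"dz":0,"turn":-6.2},
  {"jaw":1,"dx":0,"dy":0,"dz":0,"turn":-6.2},
  {"jaw":1,"dx":0,"dy":0,"dz":0,"turn":-6.2},
  {"jaw":1,"dx":0,"dy":0,"dz":0,"turn":-6.1},
  {"jaw":1,"dx":0,"dy":0,"dz":0,"turn":0},
  {"jaw":1,"dx":0,"dy":0,"dz":0,"turn":0},
])

```text
t: 14.98
ee_pos: [0.4774, -0.1016, 0.1136]
tool_rot: [[-0.868, -0.497, -0.001], [-0.497, 0.868, 0.001], [0.001, 0.001, -1.0]]
ft_force: [0.1, -0.0, -0.6]
finger_gap: 0.999
gripper_force: 0.0
```

```bash
python3 go.py 478.7 -101.8 42 210; python3 - <<'E'
from m import *
check('tower',(637.7,116.7),45,-6.9)
check('house',(608,293.6),55,29.5)
p=cv2.imread("pics/chk_tower_top.png");s=cv2.imread("pics/chk_tower_side.png")
cv2.imwrite("pics/c5.png",np.hstack([cv2.resize(p[180:255,130:260],None,fx=3,fy=3),cv2.resize(s[150:225,190:290],None,fx=3,fy=3)]))
E
```

```text
t 14.98 pos [ 477.4 -101.6  113.6] head -150.19 shift [-1.1 -0.9 71.6] turn -0.19 gap 87.9 F [ 0.1 -0.  -0.6] 0.0
top tower 427 [637.2 115.4] [637.7 115.9] [45.8 45.5] 82.2 0.1127
  fit [637.79 116.1   -7.32] 3.59m.py:12: RuntimeWarning: Mean of empty slice.
  return np.round(P.mean(0)*1000,1),np.round(c,1),np.round(s,1),round(a if s[0]>s[1] else a+90,1)
  ret = um.true_divide(
Traceback (most recent call last):
  File "m.py", line 63, in check
    s=q[q[:,2]>Z[k]+.003];print(n,k,len(s),*rect(s[:,:2]),s[:,2].max().round(4))
                                                          ~~~~~~~~~~^^
ValueError: zero-size array to reduction operation maximum which has no identity
```

Tower is within 1 mm. Now the tank.

Request:
send_rows([
  {"jaw":1,"dx":-1.1,"dy":-0.9,"dz":15,"turn":0},
  {"jaw":1,"dx":0,"dy":0,"dz":15,"turn":0},
  {"jaw":1,"dx":0,"dy":0,"dz":15,"turn":0},
  {"jaw":1,"dx":0,"dy":0,"dz":15,"turn":0},
  {"jaw":1,"dx":0,"dy":0,"dz":11.5,"turn":0},
  {"jaw":1,"dx":0,"dy":0,"dz":0,"turn":0},
  {"jaw":0.4,"dx":0,"dy":0,"dz":0,"turn":0},
  {"jaw":0.4,"dx":0,"dy":0,"dz":0,"turn":0},
  {"jaw":0.4,"dx":0,"dy":0,"dz":0,"turn":0},
  {"jaw":0.3,"dx":0,"dy":0,"dz":0,"turn":0},
  {"jaw":0.2,"dx":0,"dy":0,"dz":0,"turn":0},
  {"jaw":0.1,"dx":0,"dy":0,"dz":0,"turn":0},
  {"jaw":-0.2,"dx":0,"dy":0,"dz":0,"turn":0},
  {"jaw":-0.2,"dx":0,"dy":0,"dz":0,"turn":0},
  {"jaw":-0.2,"dx":0,"dy":0,"dz":0,"turn":0},
  {"jaw":-0.2,"dx":0,"dy":0,"dz":0,"turn":0},
], newtons=8)

```text
t: 16.42
ee_pos: [0.4793, -0.1021, 0.043]
tool_rot: [[-0.866, -0.5, 0.0], [-0.5, 0.866, -0.0], [-0.0, -0.0, -1.0]]
ft_force: [-1.3, 0.1, 5.5]
finger_gap: 0.583
gripper_force: 8.0
```

```bash
python3 go.py 657.3 -127.6 45 210
```

```text
t 16.42 pos [ 479.3 -102.1   43. ] head -150.01 shift [-141.4 -111.1   -1.9] turn -0.01 gap 51.3 F [-1.3  0.1  5.5] 8.00014553591609
```

Request:
send_rows([
  {"jaw":-0.2,"dx":0,"dy":0,"dz":-10,"turn":0},
  {"jaw":-0.2,"dx":0,"dy":0,"dz":-15,"turn":0},
  {"jaw":-0.2,"dx":0,"dy":0,"dz":-15,"turn":0},
  {"jaw":-0.2,"dx":-14.1,"dy":-11.1,"dz":0,"turn":0},
  {"jaw":-0.2,"dx":-14.1,"dy":-11.1,"dz":0,"turn":0},
  {"jaw":-0.2,"dx":-14.1,"dy":-11.1,"dz":0,"turn":0},
  {"jaw":-0.2,"dx":-14.1,"dy":-11.1,"dz":0,"turn":0},
  {"jaw":-0.2,"dx":-14.1,"dy":-11.1,"dz":0,"turn":0},
  {"jaw":-0.2,"dx":-14.1,"dy":-11.1,"dz":0,"turn":0},
  {"jaw":-0.2,"dx":-14.1,"dy":-11.1,"dz":0,"turn":0},
  {"jaw":-0.2,"dx":-14.1,"dy":-11.1,"dz":0,"turn":0},
  {"jaw":-0.2,"dx":-14.1,"dy":-11.1,"dz":0,"turn":0},
  {"jaw":-0.2,"dx":-14.1,"dy":-11.1,"dz":0,"turn":0},
  {"jaw":-0.2,"dx":0,"dy":0,"dz":0,"turn":0},
  {"jaw":-0.2,"dx":0,"dy":0,"dz":0,"turn":0},
  {"jaw":-0.2,"dx":0,"dy":0,"dz":0,"turn":0},
])

```text
t: 17.75
ee_pos: [0.6558, -0.1275, 0.0821]
tool_rot: [[-0.866, -0.5, -0.002], [-0.5, 0.866, 0.0], [0.001, 0.001, -1.0]]
ft_force: [1.0, 0.1, -1.2]
finger_gap: 0.588
gripper_force: 8.0
```

```bash
python3 go.py 657.3 -127.6 46 210
```

```text
t 17.75 pos [ 655.8 -127.5   82.1] head -150.0 shift [-1.3 -0.9 36.1] turn -0.0 gap 51.8 F [ 1.   0.1 -1.2] 7.999956286512315
```

Request:
send_rows([
  {"jaw":-0.2,"dx":-0.8,"dy":-0.5,"dz":14,"turn":0},
  {"jaw":-0.2,"dx":0,"dy":0,"dz":12,"turn":0},
  {"jaw":-0.2,"dx":0,"dy":0,"dz":6,"turn":0},
  {"jaw":-0.2,"dx":0,"dy":0,"dz":2.2,"turn":0},
  {"jaw":-0.2,"dx":0,"dy":0,"dz":0.5,"turn":0},
  {"jaw":-0.2,"dx":0,"dy":0,"dz":0.4,"turn":0},
  {"jaw":-0.2,"dx":0,"dy":0,"dz":0,"turn":0},
])

```text
t: 18.33
ee_pos: [0.6579, -0.1278, 0.048]
tool_rot: [[-0.866, -0.5, 0.001], [-0.5, 0.866, -0.0], [-0.0, -0.001, -1.0]]
ft_force: [-0.6, -0.4, -0.3]
finger_gap: 0.589
gripper_force: 8.0
```

Request:
send_rows([
  {"jaw":-0.2,"dx":0,"dy":0,"dz":0.4,"turn":0},
  {"jaw":-0.2,"dx":0,"dy":0,"dz":0,"turn":0},
])

```text
t: 18.5
ee_pos: [0.6578, -0.1278, 0.0475]
tool_rot: [[-0.866, -0.5, 0.001], [-0.5, 0.866, -0.0], [-0.0, -0.0, -1.0]]
ft_force: [0.2, 0.0, -0.5]
finger_gap: 0.59
gripper_force: 8.0
```

Request:
send_rows([
  {"jaw":-0.2,"dx":0,"dy":0,"dz":0.4,"turn":0},
  {"jaw":-0.2,"dx":0,"dy":0,"dz":0,"turn":0},
])

```text
t: 18.67
ee_pos: [0.6577, -0.1277, 0.0468]
tool_rot: [[-0.866, -0.5, 0.0], [-0.5, 0.866, -0.0], [-0.0, -0.0, -1.0]]
ft_force: [0.1, -0.2, -0.4]
finger_gap: 0.587
gripper_force: 8.0
```

Request:
send_rows([
  {"jaw":-0.2,"dx":0,"dy":0,"dz":0.4,"turn":0},
  {"jaw":-0.2,"dx":0,"dy":0,"dz":0,"turn":0},
])

```text
t: 18.83
ee_pos: [0.6577, -0.1277, 0.0463]
tool_rot: [[-0.866, -0.5, -0.0], [-0.5, 0.866, 0.0], [0.0, 0.0, -1.0]]
ft_force: [-0.4, 0.9, -0.3]
finger_gap: 0.59
gripper_force: 8.0
```

Request:
send_rows([
  {"jaw":-0.2,"dx":0,"dy":0,"dz":0.4,"turn":0},
  {"jaw":-0.2,"dx":0,"dy":0,"dz":0,"turn":0},
])

```text
t: 19.0
ee_pos: [0.6577, -0.1277, 0.0461]
tool_rot: [[-0.866, -0.5, 0.0], [-0.5, 0.866, -0.0], [-0.0, -0.0, -1.0]]
ft_force: [-0.3, 0.4, 0.1]
finger_gap: 0.589
gripper_force: 8.0
```

Request:
send_rows([
  {"jaw":-0.2,"dx":0,"dy":0,"dz":0.3,"turn":0},
  {"jaw":-0.2,"dx":0,"dy":0,"dz":0,"turn":0},
])

```text
t: 19.17
ee_pos: [0.6578, -0.1277, 0.0461]
tool_rot: [[-0.866, -0.5, 0.0], [-0.5, 0.866, -0.0], [-0.0, -0.0, -1.0]]
ft_force: [-2.1, 0.1, 3.1]
finger_gap: 0.586
gripper_force: 8.0
```

Request:
send_rows([
  {"jaw":0.25,"dx":0,"dy":0,"dz":-0.2,"turn":0},
  {"jaw":0.35,"dx":0,"dy":0,"dz":0,"turn":0},
  {"jaw":0.5,"dx":0,"dy":0,"dz":0,"turn":0},
  {"jaw":0.7,"dx":0,"dy":0,"dz":0,"turn":0},
  {"jaw":0.7,"dx":0,"dy":0,"dz":0,"turn":0},
  {"jaw":0.7,"dx":0,"dy":0,"dz":0,"turn":0},
  {"jaw":0.7,"dx":0,"dy":0,"dz":-10,"turn":0},
  {"jaw":1,"dx":0,"dy":0,"dz":-20,"turn":0},
  {"jaw":1,"dx":0,"dy":0,"dz":-25,"turn":0},
  {"jaw":1,"dx":0,"dy":0,"dz":-25,"turn":0},
  {"jaw":1,"dx":0,"dy":0,"dz":0,"turn":0},
  {"jaw":1,"dx":0,"dy":0,"dz":0,"turn":0},
])

```text
t: 20.17
ee_pos: [0.6583, -0.1279, 0.1279]
tool_rot: [[-0.866, -0.5, 0.003], [-0.5, 0.866, -0.001], [-0.002, -0.003, -1.0]]
ft_force: [-0.0, -1.0, -0.2]
finger_gap: 1.002
gripper_force: 0.0
```

```bash
python3 go.py 454.3 -296.1 45 141.5
```

```text
t 20.17 pos [ 658.3 -127.9  127.9] head -150.0 shift [260.9 -43.5  82.4] turn 68.5 gap 88.2 F [-0.  -1.  -0.2] 0.0
```

Request:
send_rows([
  {"jaw":1,"dx":21.7,"dy":-3.6,"dz":0,"turn":0},
  {"jaw":1,"dx":21.7,"dy":-3.6,"dz":0,"turn":0},
  {"jaw":1,"dx":21.7,"dy":-3.6,"dz":0,"turn":0},
  {"jaw":1,"dx":21.7,"dy":-3.6,"dz":0,"turn":0},
  {"jaw":1,"dx":21.7,"dy":-3.6,"dz":0,"turn":0},
  {"jaw":1,"dx":21.7,"dy":-3.6,"dz":0,"turn":0},
  {"jaw":1,"dx":21.7,"dy":-3.6,"dz":0,"turn":0},
  {"jaw":1,"dx":21.8,"dy":-3.7,"dz":0,"turn":0},
  {"jaw":1,"dx":21.8,"dy":-3.7,"dz":0,"turn":0},
  {"jaw":1,"dx":21.8,"dy":-3.7,"dz":0,"turn":0},
  {"jaw":1,"dx":21.8,"dy":-3.6,"dz":0,"turn":0},
  {"jaw":1,"dx":21.8,"dy":-3.6,"dz":0,"turn":0},
])

```text
t: 21.17
ee_pos: [0.4533, -0.295, 0.125]
tool_rot: [[-0.868, -0.497, -0.003], [-0.497, 0.868, -0.0], [0.003, 0.001, -1.0]]
ft_force: [0.6, -0.4, 0.1]
finger_gap: 0.999
gripper_force: 0.0
```

Request:
send_rows([
  {"jaw":1,"dx":0,"dy":0,"dz":0,"turn":6.5},
  {"jaw":1,"dx":0,"dy":0,"dz":0,"turn":6.5},
  {"jaw":1,"dx":0,"dy":0,"dz":0,"turn":6.5},
  {"jaw":1,"dx":0,"dy":0,"dz":0,"turn":6.5},
  {"jaw":1,"dx":0,"dy":0,"dz":0,"turn":6.5},
  {"jaw":1,"dx":0,"dy":0,"dz":0,"turn":6},
  {"jaw":1,"dx":0,"dy":0,"dz":0,"turn":6},
  {"jaw":1,"dx":0,"dy":0,"dz":0,"turn":6},
  {"jaw":1,"dx":0,"dy":0,"dz":0,"turn":6},
  {"jaw":1,"dx":0,"dy":0,"dz":0,"turn":6},
  {"jaw":1,"dx":0,"dy":0,"dz":0,"turn":6},
  {"jaw":1,"dx":0,"dy":0,"dz":0,"turn":0},
  {"jaw":1,"dx":0,"dy":0,"dz":0,"turn":0},
])

```text
t: 22.25
ee_pos: [0.4544, -0.2944, 0.1252]
tool_rot: [[-0.783, 0.622, -0.003], [0.622, 0.783, -0.001], [0.002, -0.002, -1.0]]
ft_force: [0.4, 0.6, -0.1]
finger_gap: 0.998
gripper_force: 0.0
```

```bash
python3 go.py 454.3 -296.1 45 141.5; sed -i 's/;s=q\[q\[:,2\]>Z\[k\]+.003\];/;s=q[q[:,2]>Z[k]+.003]\n        if len(s)<20: print(n,k,"hidden");continue\n        /; s/^        s=q\[q\[:,2\]>Z\[k\]+.003\];/        s=q[q[:,2]>Z[k]+.003]\n        if len(s)<20: print(n,k,"hidden");continue\n        /' m.py; python3 - <<'E'
from m import *
check('tower',(637.7,116.7),45,-6.9)
check('house',(608,293.6),55,29.5)
check('tank',(657.7,-127.7),45)
p=cv2.imread("pics/chk_tower_top.png");s=cv2.imread("pics/chk_tower_side.png")
cv2.imwrite("pics/c5.png",np.hstack([cv2.resize(p[170:320,130:440],None,fx=1.5,fy=1.5),cv2.resize(s[150:300,170:370],None,fx=1.5,fy=1.5)]))
E
```

```text
t 22.25 pos [ 454.4 -294.4  125.2] head 141.53 shift [-1.1 -1.3 80.2] turn 0.03 gap 87.9 F [ 0.4  0.6 -0.1] 0.0
top tower 427 [637.2 115.4] [637.5 116.2] [45.7 45.3] 82.7 0.1112
  fit [637.75 116.16  -7.32] 3.52
side tower 251 [634.4 111.7] [638. 116.] [49.1 46.7] 82.5 0.1092
top house 621 [608.  290.7] [607.8 292.6] [72.6 44.2] 29.5 0.0801
  fit [609.54 293.79  30.11] 3.11
side house 288 [605.1 283.2] [609.2 292.4] [80.  46.9] 28.5 0.0778
top tank 422 [ 657.3 -128.3] [ 657.4 -128.4] [49.4 50.9] 134.8 0.0844
side tank 263 [ 656.9 -137.7] [ 662.4 -133.7] [56.5 36.9] 36.2 0.0835
```

View pics/c5.png

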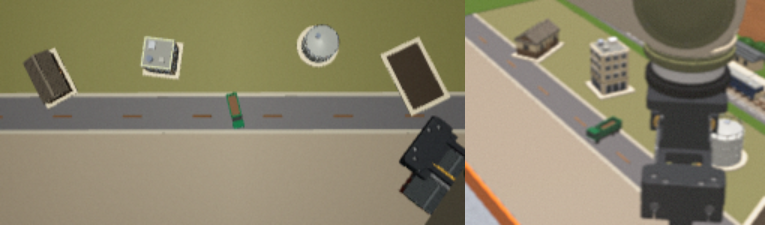

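House, tower and tank stand upright on their plinths (crop 50,78; 160,55; 320,43), and the lorry is untouched. Now the warehouse.

Request:
send_rows([
  {"jaw":1,"dx":-1.1,"dy":-1.3,"dz":16,"turn":0},
  {"jaw":1,"dx":0,"dy":0,"dz":16,"turn":0},
  {"jaw":1,"dx":0,"dy":0,"dz":16,"turn":0},
  {"jaw":1,"dx":0,"dy":0,"dz":16,"turn":0},
  {"jaw":1,"dx":0,"dy":0,"dz":16,"turn":0},
  {"jaw":1,"dx":0,"dy":0,"dz":0,"turn":0},
  {"jaw":0.5,"dx":0,"dy":0,"dz":0,"turn":0},
  {"jaw":0.5,"dx":0,"dy":0,"dz":0,"turn":0},
  {"jaw":0.5,"dx":0,"dy":0,"dz":0,"turn":0},
  {"jaw":0.4,"dx":0,"dy":0,"dz":0,"turn":0},
  {"jaw":0.3,"dx":0,"dy":0,"dz":0,"turn":0},
  {"jaw":0,"dx":0,"dy":0,"dz":0,"turn":0},
  {"jaw":0,"dx":0,"dy":0,"dz":0,"turn":0},
  {"jaw":0,"dx":0,"dy":0,"dz":0,"turn":0},
  {"jaw":0,"dx":0,"dy":0,"dz":0,"turn":0},
], newtons=10)

```text
t: 23.8
ee_pos: [0.4549, -0.2966, 0.0465]
tool_rot: [[-0.781, 0.624, -0.001], [0.624, 0.781, -0.002], [-0.001, -0.002, -1.0]]
ft_force: [-0.1, 0.5, 6.0]
finger_gap: 0.655
gripper_force: 10.0
```

```bash
python3 go.py 609.2 -278.2 48 205
```

```text
t 23.8 pos [ 454.9 -296.6   46.5] head 141.36 shift [-109.   110.8   -1.7] turn -63.64 gap 57.6 F [-0.1  0.5  6. ] 10.000308081507683
```

Request:
send_rows([
  {"jaw":0,"dx":0,"dy":0,"dz":-10,"turn":0},
  {"jaw":0,"dx":0,"dy":0,"dz":-15,"turn":0},
  {"jaw":0,"dx":0,"dy":0,"dz":-20,"turn":0},
  {"jaw":0,"dx":-10.9,"dy":11.1,"dz":0,"turn":0},
  {"jaw":0,"dx":-10.9,"dy":11.1,"dz":0,"turn":0},
  {"jaw":0,"dx":-10.9,"dy":11.1,"dz":0,"turn":0},
  {"jaw":0,"dx":-10.9,"dy":11.1,"dz":0,"turn":0},
  {"jaw":0,"dx":-10.9,"dy":11.1,"dz":0,"turn":0},
  {"jaw":0,"dx":-10.9,"dy":11.1,"dz":0,"turn":0},
  {"jaw":0,"dx":-10.9,"dy":11.1,"dz":0,"turn":0},
  {"jaw":0,"dx":-10.9,"dy":11.1,"dz":0,"turn":0},
  {"jaw":0,"dx":-10.9,"dy":11.1,"dz":0,"turn":0},
  {"jaw":0,"dx":-10.9,"dy":11,"dz":0,"turn":0},
])

```text
t: 24.88
ee_pos: [0.6097, -0.2776, 0.0909]
tool_rot: [[-0.781, 0.624, -0.002], [0.624, 0.781, -0.001], [0.001, -0.002, -1.0]]
ft_force: [-0.6, -0.3, -0.5]
finger_gap: 0.65
gripper_force: 10.0
```

Request:
send_rows([
  {"jaw":0,"dx":0,"dy":0,"dz":0,"turn":-5},
  {"jaw":0,"dx":0,"dy":0,"dz":0,"turn":-5.6},
  {"jaw":0,"dx":0,"dy":0,"dz":0,"turn":-6},
  {"jaw":0,"dx":0,"dy":0,"dz":0,"turn":-6},
  {"jaw":0,"dx":0,"dy":0,"dz":0,"turn":-6},
  {"jaw":0,"dx":0,"dy":0,"dz":0,"turn":-6},
  {"jaw":0,"dx":0,"dy":0,"dz":0,"turn":-6},
  {"jaw":0,"dx":0,"dy":0,"dz":0,"turn":-6},
  {"jaw":0,"dx":0,"dy":0,"dz":0,"turn":-6},
  {"jaw":0,"dx":0,"dy":0,"dz":0,"turn":-6},
  {"jaw":0,"dx":0,"dy":0,"dz":0,"turn":-5},
  {"jaw":0,"dx":0,"dy":0,"dz":0,"turn":0},
  {"jaw":0,"dx":0,"dy":0,"dz":0,"turn":0},
  {"jaw":0,"dx":0,"dy":0,"dz":0,"turn":0},
])

```text
t: 26.05
ee_pos: [0.609, -0.2778, 0.0907]
tool_rot: [[-0.908, -0.42, -0.002], [-0.42, 0.908, -0.001], [0.002, -0.001, -1.0]]
ft_force: [-0.6, -0.2, -0.5]
finger_gap: 0.651
gripper_force: 10.0
```

```bash
python3 go.py 609.2 -278.2 49.5 205
```

```text
t 26.05 pos [ 609.  -277.8   90.7] head -155.19 shift [-0.1 -0.4 41.2] turn -0.19 gap 57.3 F [-0.6 -0.2 -0.5] 9.999993704259396
```

Request:
send_rows([
  {"jaw":0,"dx":0,"dy":-0.2,"dz":15,"turn":-0.2},
  {"jaw":0,"dx":0,"dy":0,"dz":14,"turn":0},
  {"jaw":0,"dx":0,"dy":0,"dz":8,"turn":0},
  {"jaw":0,"dx":0,"dy":0,"dz":2,"turn":0},
  {"jaw":0,"dx":0,"dy":0,"dz":0.8,"turn":0},
  {"jaw":0,"dx":0,"dy":0,"dz":0.4,"turn":0},
  {"jaw":0,"dx":0,"dy":0,"dz":0.4,"turn":0},
  {"jaw":0,"dx":0,"dy":0,"dz":0,"turn":0},
])

```text
t: 26.72
ee_pos: [0.6093, -0.2782, 0.0506]
tool_rot: [[-0.905, -0.425, -0.001], [-0.425, 0.905, -0.002], [0.002, -0.002, -1.0]]
ft_force: [0.5, -0.1, -0.0]
finger_gap: 0.65
gripper_force: 10.0
```

Request:
send_rows([
  {"jaw":0,"dx":0,"dy":0,"dz":0.4,"turn":0},
  {"jaw":0,"dx":0,"dy":0,"dz":0,"turn":0},
])

```text
t: 26.88
ee_pos: [0.6092, -0.2782, 0.0499]
tool_rot: [[-0.905, -0.425, -0.001], [-0.425, 0.905, -0.002], [0.002, -0.001, -1.0]]
ft_force: [-0.1, -0.4, -1.1]
finger_gap: 0.657
gripper_force: 10.0
```

Request:
send_rows([
  {"jaw":0,"dx":0,"dy":0,"dz":0.4,"turn":0},
  {"jaw":0,"dx":0,"dy":0,"dz":0,"turn":0},
])

```text
t: 27.05
ee_pos: [0.6092, -0.2782, 0.0496]
tool_rot: [[-0.905, -0.425, -0.001], [-0.425, 0.905, -0.002], [0.002, -0.001, -1.0]]
ft_force: [-1.1, 0.4, 3.3]
finger_gap: 0.653
gripper_force: 10.0
```

Request:
send_rows([
  {"jaw":0,"dx":0,"dy":0,"dz":0.3,"turn":0},
  {"jaw":0,"dx":0,"dy":0,"dz":0,"turn":0},
])

```text
t: 27.22
ee_pos: [0.6092, -0.2781, 0.0495]
tool_rot: [[-0.905, -0.425, -0.001], [-0.425, 0.905, -0.002], [0.002, -0.001, -1.0]]
ft_force: [-1.6, 1.6, 4.5]
finger_gap: 0.654
gripper_force: 10.0
```

Request:
send_rows([
  {"jaw":0.4,"dx":0,"dy":0,"dz":-0.2,"turn":0},
  {"jaw":0.5,"dx":0,"dy":0,"dz":0,"turn":0},
  {"jaw":0.6,"dx":0,"dy":0,"dz":0,"turn":0},
  {"jaw":0.75,"dx":0,"dy":0,"dz":0,"turn":0},
  {"jaw":0.75,"dx":0,"dy":0,"dz":0,"turn":0},
  {"jaw":0.75,"dx":0,"dy":0,"dz":0,"turn":0},
  {"jaw":0.75,"dx":0,"dy":0,"dz":-10,"turn":0},
  {"jaw":0.75,"dx":0,"dy":0,"dz":-20,"turn":0},
  {"jaw":1,"dx":0,"dy":0,"dz":-25,"turn":0},
  {"jaw":1,"dx":0,"dy":0,"dz":-25,"turn":0},
  {"jaw":1,"dx":20,"dy":0,"dz":-10,"turn":0},
  {"jaw":1,"dx":25,"dy":10,"dz":-10,"turn":0},
  {"jaw":1,"dx":25,"dy":10,"dz":-10,"turn":0},
  {"jaw":1,"dx":25,"dy":10,"dz":-10,"turn":0},
  {"jaw":1,"dx":25,"dy":10,"dz":0,"turn":0},
  {"jaw":1,"dx":25,"dy":10,"dz":0,"turn":0},
  {"jaw":1,"dx":25,"dy":10,"dz":0,"turn":0},
  {"jaw":1,"dx":0,"dy":0,"dz":0,"turn":0},
  {"jaw":1,"dx":0,"dy":0,"dz":0,"turn":0},
])

```text
t: 28.8
ee_pos: [0.4294, -0.2962, 0.1705]
tool_rot: [[-0.906, -0.424, -0.001], [-0.424, 0.906, -0.002], [0.002, -0.002, -1.0]]
ft_force: [0.7, -0.4, 0.8]
finger_gap: 0.993
gripper_force: 0.0
```

```bash
python3 - <<'E'
from m import *
check('warehouse',(609.2,-278.2),70,25)
check('tank',(657.7,-127.7),45)
check('house',(608,293.6),55,29.5)
p=cv2.imread("pics/chk_house_top.png");s=cv2.imread("pics/chk_house_side.png")
cv2.imwrite("pics/c6.png",np.vstack([cv2.resize(p[120:280,130:450],(800,300))[:290],cv2.resize(s[140:360,90:510],(590,309))[:, :] if 0 else cv2.copyMakeBorder(cv2.resize(s[140:360,90:510],(590,309)),0,0,0,210,0)]))
E
```

```text
top warehouse 1131 [ 605.9 -275.8] [ 608.2 -280. ] [95.5 59.9] 25.2 0.0957
  fit [ 607.67 -279.24   24.86] 2.89
side warehouse 1448 [ 600.3 -286.9] [ 607.  -278.8] [99.7 58.6] 25.3 0.0933
top tank 425 [ 657.2 -128.1] [ 657.6 -128.5] [49.6 51.4] 135.0 0.0847
side tank 28 [ 635.4 -121.9] [ 636.9 -121.6] [10.3 13.9] 91.3 0.0809
top house 623 [608.  290.7] [607.8 292.8] [72.8 44.9] 29.8 0.0799
  fit [609.54 294.9   28.4 ] 3.06
side house 287 [605.3 283.1] [608.4 293.4] [78.1 47.1] 29.6 0.0769
```

View pics/c6.png

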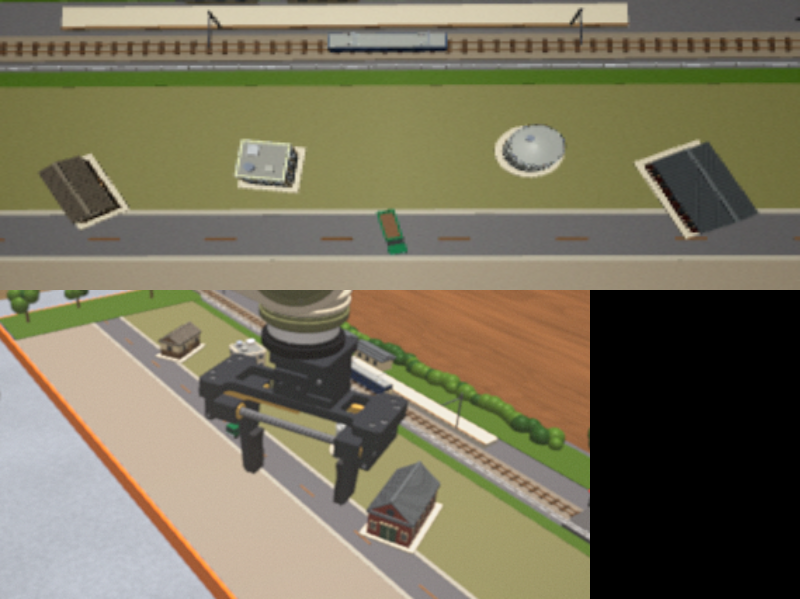

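All four stand upright on their plinths (top crop: house 83,190; tower 268,165; tank 531,150; warehouse 697,187), and the lorry and locomotive are unmoved. Both cameras put the warehouse about 1.8 mm short along its length, so I'll regrip it and correct that.

```bash
python3 go.py 609.2 -278.2 49.5 205
```

```text
t 29.1 pos [ 430.6 -295.8  169.3] head -154.8 shift [-169.3  -60.1  119.5] turn 0.2 gap 87.8 F [-0.3  0.2  0.8] 0.0
```

Request:
send_rows([
  {"jaw":1,"dx":-16.9,"dy":-6,"dz":0,"turn":0},
  {"jaw":1,"dx":-16.9,"dy":-6,"dz":0,"turn":0},
  {"jaw":1,"dx":-16.9,"dy":-6,"dz":0,"turn":0},
  {"jaw":1,"dx":-16.9,"dy":-6,"dz":0,"turn":0},
  {"jaw":1,"dx":-16.9,"dy":-6,"dz":0,"turn":0},
  {"jaw":1,"dx":-16.9,"dy":-6,"dz":0,"turn":0},
  {"jaw":1,"dx":-16.9,"dy":-6,"dz":0,"turn":0},
  {"jaw":1,"dx":-16.9,"dy":-6,"dz":10,"turn":0},
  {"jaw":1,"dx":-16.9,"dy":-6,"dz":10,"turn":0},
  {"jaw":1,"dx":-16.9,"dy":-6,"dz":10,"turn":0},
  {"jaw":1,"dx":0,"dy":0,"dz":0,"turn":0},
  {"jaw":1,"dx":0,"dy":0,"dz":0,"turn":0},
])

```text
t: 30.1
ee_pos: [0.6085, -0.2778, 0.1381]
tool_rot: [[-0.905, -0.426, -0.003], [-0.426, 0.905, -0.001], [0.003, 0.001, -1.0]]
ft_force: [0.1, 0.1, 0.3]
finger_gap: 0.997
gripper_force: 0.0
```

```bash
python3 go.py 609.2 -278.2 49.5 205
```

```text
t 30.1 pos [ 608.5 -277.8  138.1] head -154.77 shift [-0.7 -0.7 88.6] turn 0.23 gap 87.7 F [0.1 0.1 0.3] 0.0
```

Request:
send_rows([
  {"jaw":1,"dx":-0.3,"dy":-0.4,"dz":16,"turn":0},
  {"jaw":1,"dx":0,"dy":0,"dz":18,"turn":0},
  {"jaw":1,"dx":0,"dy":0,"dz":18,"turn":0},
  {"jaw":1,"dx":0,"dy":0,"dz":18,"turn":0},
  {"jaw":1,"dx":0,"dy":0,"dz":17,"turn":0},
  {"jaw":1,"dx":0,"dy":0,"dz":0,"turn":0},
  {"jaw":0.5,"dx":0,"dy":0,"dz":0,"turn":0},
  {"jaw":0.5,"dx":0,"dy":0,"dz":0,"turn":0},
  {"jaw":0.5,"dx":0,"dy":0,"dz":0,"turn":0},
  {"jaw":0.4,"dx":0,"dy":0,"dz":0,"turn":0},
  {"jaw":0.3,"dx":0,"dy":0,"dz":0,"turn":0},
  {"jaw":0,"dx":0,"dy":0,"dz":0,"turn":0},
  {"jaw":0,"dx":0,"dy":0,"dz":0,"turn":0},
  {"jaw":0,"dx":0,"dy":0,"dz":0,"turn":0},
  {"jaw":0,"dx":0,"dy":0,"dz":0,"turn":0},
])

```text
t: 31.35
ee_pos: [0.6089, -0.2789, 0.0529]
tool_rot: [[-0.905, -0.425, -0.001], [-0.425, 0.905, -0.002], [0.002, -0.002, -1.0]]
ft_force: [-1.1, 0.5, 5.5]
finger_gap: 0.656
gripper_force: 10.0
```

```bash
python3 go.py 610.8 -277.5 52 205
```

```text
t 31.35 pos [ 608.9 -278.9   52.9] head -154.84 shift [-2.3  0.4  0.9] turn 0.16 gap 57.7 F [-1.1  0.5  5.5] 10.000154391891556
```

Request:
send_rows([
  {"jaw":0,"dx":0,"dy":0,"dz":-4,"turn":0},
  {"jaw":0,"dx":0,"dy":0,"dz":0,"turn":0},
  {"jaw":0,"dx":-1.8,"dy":0.5,"dz":0,"turn":0},
  {"jaw":0,"dx":0,"dy":0,"dz":0,"turn":0},
  {"jaw":0,"dx":0,"dy":0,"dz":2,"turn":0},
  {"jaw":0,"dx":0,"dy":0,"dz":1,"turn":0},
  {"jaw":0,"dx":0,"dy":0,"dz":0.4,"turn":0},
  {"jaw":0,"dx":0,"dy":0,"dz":0.3,"turn":0},
  {"jaw":0,"dx":0,"dy":0,"dz":0,"turn":0},
])

```text
t: 32.1
ee_pos: [0.61, -0.2774, 0.0529]
tool_rot: [[-0.905, -0.425, -0.001], [-0.425, 0.905, -0.002], [0.002, -0.001, -1.0]]
ft_force: [-2.6, 1.7, 5.4]
finger_gap: 0.656
gripper_force: 10.0
```

Request:
send_rows([
  {"jaw":0,"dx":0,"dy":0,"dz":0.3,"turn":0},
  {"jaw":0,"dx":0,"dy":0,"dz":0,"turn":0},
])

```text
t: 32.27
ee_pos: [0.61, -0.2774, 0.0529]
tool_rot: [[-0.905, -0.425, -0.001], [-0.425, 0.905, -0.002], [0.002, -0.001, -1.0]]
ft_force: [-2.4, 2.7, 7.0]
finger_gap: 0.65
gripper_force: 10.0
```

Seated. Release and retreat.

Request:
send_rows([
  {"jaw":0.4,"dx":0,"dy":0,"dz":-0.4,"turn":0},
  {"jaw":0.5,"dx":0,"dy":0,"dz":0,"turn":0},
  {"jaw":0.6,"dx":0,"dy":0,"dz":0,"turn":0},
  {"jaw":0.75,"dx":0,"dy":0,"dz":0,"turn":0},
  {"jaw":0.75,"dx":0,"dy":0,"dz":0,"turn":0},
  {"jaw":0.75,"dx":0,"dy":0,"dz":0,"turn":0},
  {"jaw":0.75,"dx":0,"dy":0,"dz":-10,"turn":0},
  {"jaw":0.75,"dx":0,"dy":0,"dz":-20,"turn":0},
  {"jaw":1,"dx":0,"dy":0,"dz":-25,"turn":0},
  {"jaw":1,"dx":0,"dy":0,"dz":-25,"turn":0},
  {"jaw":1,"dx":20,"dy":0,"dz":-10,"turn":0},
  {"jaw":1,"dx":25,"dy":10,"dz":-10,"turn":0},
  {"jaw":1,"dx":25,"dy":10,"dz":-10,"turn":0},
  {"jaw":1,"dx":25,"dy":10,"dz":-10,"turn":0},
  {"jaw":1,"dx":25,"dy":10,"dz":0,"turn":0},
  {"jaw":1,"dx":25,"dy":10,"dz":0,"turn":0},
  {"jaw":1,"dx":25,"dy":10,"dz":0,"turn":0},
  {"jaw":1,"dx":0,"dy":0,"dz":0,"turn":0},
  {"jaw":1,"dx":0,"dy":0,"dz":0,"turn":0},
])

```text
t: 33.85
ee_pos: [0.4304, -0.2956, 0.1739]
tool_rot: [[-0.906, -0.424, -0.0], [-0.424, 0.906, -0.003], [0.002, -0.002, -1.0]]
ft_force: [1.1, -0.1, 1.1]
finger_gap: 1.001
gripper_force: 0.0
```

```bash
python3 - <<'E'
from m import *
check('warehouse',(609.2,-278.2),70,25)
p=cv2.imread("pics/chk_warehouse_top.png");s=cv2.imread("pics/chk_warehouse_side.png")
cv2.imwrite("pics/c7.png",np.hstack([cv2.resize(p[180:260,370:450],(400,400)),cv2.resize(s[250:330,330:410],(400,400))]))
E
```

```text
top warehouse 1130 [ 607.4 -274.8] [ 609.5 -278.6] [95.6 59.9] 25.7 0.0944
  fit [ 609.53 -278.35   25.4 ] 2.89
side warehouse 1439 [ 601.8 -285.8] [ 608.8 -277.9] [101.3  58.4] 25.6 0.0935
```

View pics/c7.png

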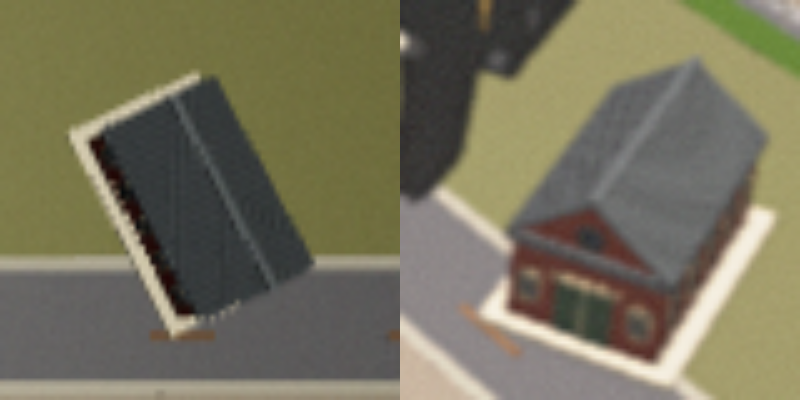

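The warehouse (side half 630,220) has an even rim, and both cameras agree with the plot to within 0.5 mm. I'm handing the job in.

```bash
python3 -c "
from workcell import ticket
print(ticket.sign_off())"
```

```text
the job is handed in; nothing more can be done
None
```

All four buildings are back upright on their matching plinths, each centred to within about 1.5 mm by camera, and the job is handed in at about 34 s; the lorry and locomotive were left where they stood.

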